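# Hold a cassette clamp open with its release pin

### The job

Take the release pin (the one with the tall square grip) out of its stand, put it tip first down through the eyelet of the cassette clamp and press the spring plunger below it down by 8 mm, the middle line of its scale, so that the jaw stands open. Finish while holding it there: keep the pin gripped and pressed, do not let go. Never push the plunger beyond 12 mm, for at its bottom it throws the cassette out, and leave the round-headed pin, the beaker, the cassettes and the metal moulds where they are.

Things in the scene. Friction and masses are not known exactly. Their poses are not given: they have to be found in the camera images.
- pin_grip (a point): Release pin, upright in one hole of the stand; this point is on its axis in the square metal grip, 14 x 14 mm (sides along this point's x, y) and 44 mm tall: 20 mm above, 24 mm below the point. Below the grip a collar 22 mm wide, 6 mm thick rests on the stand's top; then a shank 8 mm thick, 56 mm long, tip tapered. Tip 86 mm below this point, z up the pin. 60 g.
- pin_tip (a point): Lower end of the release pin's shank, on its axis (4 mm above the bench while the pin stands in the stand).
- round_pin: The other pin, in the other hole of the stand, 60 mm from the release pin: round black knob 30 mm across and 28 mm tall, shank 12 mm thick (cannot pass the eyelet). Leave it alone. Origin at its lower tip, z up.
- stand: Fixed white block 50 x 110 x 60 mm on a grey foot 70 x 126 x 6 mm, with two upright 14 mm holes through it, 60 mm apart along its y axis; which pin is in which hole varies. Origin at the centre of its underside. (Beside the work, at y above 0.2 m, stands a tall white water bath: cross it only with the fingertips 0.3 m above the bench.)
- fixture: Cassette clamp, fixed: grey base 100 x 130 x 14 mm, origin under its centre. On its -y half the spring plunger under a guide bracket with the eyelet (column at +x, top at 90 mm). On the +y half steel jaws 38 mm high hold a cassette; the inner jaw opens as far as the plunger is pressed. Scale at -x: lines at 0, 8, 16 mm travel, pointer on the plunger.
- eyelet (a point): Centre of the eyelet's mouth in the bracket's top face, 90 mm above the bench, 34 mm to the -y side of the fixture's origin. Upright through hole 12 mm wide with a 3 mm chamfer, in a plate 12 mm thick (its underside at 78 mm).
- plunger_top (a point): Centre of the plunger's flat top, 21 mm across, straight below the eyelet; 60 mm above the bench at rest, that is 30 mm below the eyelet's mouth. It goes down as it is pressed.
- plunger (a joint): Plunger travel in m: 0 at rest, grows as pressed, bottom stop at 0.016. Spring: starts to move at about 4 N, plus 0.75 N per mm: about 10 N at 8 mm. Springs back when released.
- beaker: Small beaker, 52 mm across, 65 mm tall, bystander; origin at the underside.
- cassette_b1: Cassette with block, 40 x 28 x 11 mm, loose on the bench, bystander; origin at the underside.
- cassette_b2: Another such cassette, bystander; origin at the underside.
- mould_stack_0: Stack of metal moulds, 30 x 39 x 22 mm, bystander; origin at the underside.
Not all that is in view belongs to the job. Leave any blue or green look-alike of the part that bears pin_grip alone.

How it is judged:
On the way, in this order (a step that is already met when the one before it is completed fails the run):
1. the release pin is lifted clear out of its stand (height (world z) of pin_tip above 0.065 m), for 0.1 s.
2. the pin's tip is down through the eyelet (horizontal distance between pin_tip and eyelet below 0.006 m and z of pin_tip in the frame of eyelet below -0.014 m), for 0.1 s.
At the end, for the whole second after the job is handed in: The gripper still holds the release pin, which stands through the eyelet (tip within 6 mm of its axis, leaning less than 0.2 rad) and keeps the plunger pressed 8 mm, give or take 2.5 mm, with the pin alone (more than 4 N) (value of joint plunger between 0.0055 and 0.0105 m and contact force between pin and plunger above 4 N and contact force between the fingers and pin above 2 N and contact force between the arm and plunger below 0.5 N and horizontal distance between pin_tip and eyelet below 0.006 m and z of pin_tip in the frame of eyelet below -0.03 m and angle between pin_tip's own z axis and vertical below 0.2 rad); the arm keeps its last pose, push and grip.
It fails at once if the plunger is pushed past 13 mm, near its bottom stop (value of joint plunger above 0.013 m).
It fails at once if the round-headed pin is moved more than 20 mm (distance of round_pin from where it was at the start of the episode above 0.02 m).
It fails at once if a bystander is moved more than 20 mm (distance of any of beaker, cassette_b1, cassette_b2, mould_stack_0 from where it was at the start of the episode above 0.02 m).
It also fails if it takes over 48 s, if anything falls off the work surface, if the arm or the gripper's body presses on something with over 40 N, if the wrist force passes 120 N, or if a joint passes its speed limit or range.

### The arm

A 6-joint arm with a two-finger parallel gripper is mounted at the origin on a cart in front of the work surface, level with it; the furniture and walls round the work are solid. World frame = base frame: x ahead of the robot, y to its left, z up, the work surface at z = 0. Lengths are in m, angles in rad, forces in N, time in s.
With the tool pointing down it reaches from about 0.35 to 0.975 m from the base axis. Payload 7.1 kg.
Tool frame: the origin (TCP) lies on the centre line of the jaws, within the pads' length; the fingertips stand nose_length ahead of it and the grasp point (between the pads) lies 3 mm ahead of it (nose_length is the distance from the TCP to the fingertips, in m); y points along the fingers, x is the direction in which the jaws open and shut, and the axes are right-handed (so a half turn about y gives the same grasp; the last joint's range is limited). The gripper opens to 88 mm and grips with 3 to 60 N. Pads are 20 mm wide; open, the fingers measure 115 mm over their backs; the gripper's body (75 mm by 178 mm) begins 61 mm behind the grasp point.
Start: joints at [1.101, 0.423, 1.63, -0, 1.089, -0.019], TCP at [0.272, 0.563, 0.245] pointing down, gripper open.
Joint ranges: [-3, 3], [-0.9, 2.11], [0.09, 2.58], [-1.31, 4.45], [0.11, 2.69], [-2.54, 2.54]. Speed limits (rad/s): [2.39, 2.39, 3.01, 3.14, 3.14, 3.14].

### API

Orientations are given as a unit quaternion [x, y, z, w].
In Python, from plant import * gives the robot as it stands. The module is installed in compiled form; this text tells all that it offers. Calls block until the motion is done:
- goto(position, orientation): joint-space move of the TCP to a pose.
- move_l(position, attitude=None, rate=0.15): straight line of the TCP; attitude=None keeps the orientation; rate is the mean speed in m/s.
- goto_joints(angles): joint-space move.
- gripper_open() and close(): open the fingers fully, or close them until they stop; the grip force is fixed at half the most.
- wait(seconds).
- solve_ik(position, orientation): joint angles nearest the present ones, or None.
- get_image(name): name is "scene" or "top" or "wrist"; returns the picture (400x640x3 uint8, blue, green, red); there is no depth.
- camera_model(name): a dict with "vertical_fov" (degrees; the focal length in pixels is half the picture's height over the tangent of half this angle, whatever the lens; pixels are square), "cx", "cy" (the principal point, pixels), "R" (3x3) and "t" (3): a world point X has camera coordinates R X + t. Camera axes: x right, y down, z forward; pixel columns grow to the right and rows downward; lengths in m; the calibration is good to about 2 mm. The wrist camera is an equidistant fisheye: a pixel r from the principal point sees the ray r / f radians off the axis. A picture is of the moment at which its call begins: read the wrist's pose just before it. camera_model takes no time and is no camera call; for the wrist camera it gives the pose at the moment of the call.
A pose or a line that the arm cannot do raises IKError and nothing moves.
- hand_in(): hands the job in, once; it reports no verdict.
Trained networks look in the newest picture that a camera, given by its name, has taken for a name from the list of things; names that differ only in an ending like _2 or _b are one class to them, and where a whole thing is asked for, a point or a joint stands for the part that bears it (a point fixed in the world has none). Each returns a list of dicts, best first, with "score" (0 to 1); they miss things now and then, are a little off and sometimes report something else, mostly with a low value. They report only what shows in the picture. A call takes as long as a camera call. They do not tell look-alikes from the thing itself.
- search_frame(query, camera): "point" ([column, row] in pixels, amid what is visible of it).
- place_of(query, camera): "point" ([column, row] in pixels: a listed point, or the origin of a listed thing).
Readings, each from a call of its own:
- current_clock(): time.
- current_joints(): joint angles.
- current_joint_velocities(): joint speeds.
- current_joint_torque(): joint torques, N m.
- current_position(): TCP position.
- current_orientation(): TCP orientation.
- current_ft_force(): force on the tool from outside, world axes, zero at the start.
- current_torque(): the same for the moment, N m.
- current_width(): finger opening in m.
Only numpy, scipy, OpenCV 4.12 (cv2) and the standard library are available. Lean on these libraries where they do the work, as an engineer would, in place of code of your own. Each camera call takes 0.05 s, during which the arm holds its last target.

## Working session

There is one attempt and no reset: what is moved stays moved. The work goes in short steps, each a Python script; the robot and the scene stay as the last script left them, time stands still between calls to the robot, and variables do not carry over. Pictures are saved under pics/ and viewed, and the job is handed in when it is done.

```bash
mkdir -p pics; cat > h.py <<'E'
from plant import *
import numpy as np, cv2
def ray(cam,px,m=None):
    m=m or camera_model(cam); f=200/np.tan(np.radians(m["vertical_fov"])/2)
    u,v=(px[0]-m["cx"])/f,(px[1]-m["cy"])/f
    if cam=="wrist":
        r=np.hypot(u,v); d=np.array([u/r*np.sin(r),v/r*np.sin(r),np.cos(r)]) if r>1e-9 else np.array([0,0,1.])
    else: d=np.array([u,v,1.]); d/=np.linalg.norm(d)
    R=np.array(m["R"]); t=np.array(m["t"])
    return -R.T@t, R.T@d
def atz(cam,px,z,m=None):
    c,d=ray(cam,px,m); return c+d*(z-c[2])/d[2]
def tri(rs):
    A=0;b=0
    for c,d in rs:
        P=np.eye(3)-np.outer(d,d);A=A+P;b=b+P@c
    X=np.linalg.solve(A,b); return X,[float(np.linalg.norm((np.eye(3)-np.outer(d,d))@(X-c))) for c,d in rs]
def proj(cam,X,m=None):
    m=m or camera_model(cam); f=200/np.tan(np.radians(m["vertical_fov"])/2)
    p=np.array(m["R"])@np.array(X)+np.array(m["t"])
    if cam=="wrist":
        th=np.arctan2(np.hypot(p[0],p[1]),p[2]); q=p[:2]/np.hypot(p[0],p[1])*th
    else: q=p[:2]/p[2]
    return q*f+np.array([m["cx"],m["cy"]])
E
python3 - <<'E'
from h import *
np.set_printoptions(precision=4,suppress=True)
print(current_clock(),current_position(),current_orientation(),current_width())
try: print(nose_length)
except Exception as e: print(e)
for c in("scene","top","wrist"):
    m=camera_model(c);print(c,m["vertical_fov"],ray(c,(m["cx"],m["cy"])))
    cv2.imwrite(f"pics/{c}0.png",get_image(c))
    for q in("pin_grip","eyelet","plunger_top","pin_tip","round_pin","stand","fixture"):
        r=place_of(q,c)
        for k in r[:3]: print(q,np.round(k["point"],1),round(k["score"],2))
print(current_clock())
E
```

```text
0.0 [0.272  0.5621 0.2439] [ 0.5994  0.3751 -0.3761 -0.5988] 0.08794750825947362
0.022
scene 47.07421626412608 (array([0.4987, 0.7265, 0.6617]), array([ 0.1069, -0.8091, -0.5779]))
pin_grip [373.7 191.9] 0.75
pin_grip [391.2 167.3] 0.73
pin_grip [350.2 172.2] 0.58
eyelet [331.7 226.9] 0.97
plunger_top [331.3 243.2] 0.66
pin_tip [369.4 224.4] 0.66
pin_tip [388.2 198.3] 0.63
pin_tip [331.5 231.6] 0.18
round_pin [255.  278.2] 0.44
stand [353.7 193.6] 0.6
top 56.10256470797211 (array([ 0.409 , -0.0564,  0.9311]), array([ 0.2535, -0.0047, -0.9673]))
pin_grip [411.9 289.9] 0.68
pin_grip [391.2 242.8] 0.63
pin_grip [351.3 268.4] 0.44
eyelet [285.6 235.2] 0.69
pin_tip [401.9 290.6] 0.44
round_pin [414.4 254.6] 0.69
stand [399.3 252.4] 0.87
fixture [276.4 244.9] 0.83
wrist 65.70646984690485 (array([0.2107, 0.5931, 0.3838]), array([ 0.2266, -0.1099, -0.9678]))
1.2
```

View pics/scene0.png

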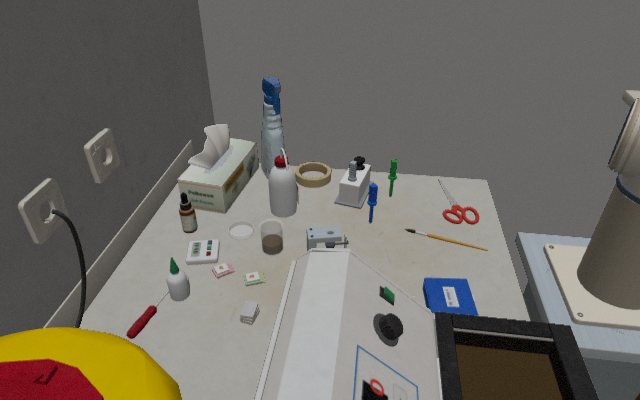

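View pics/top0.png

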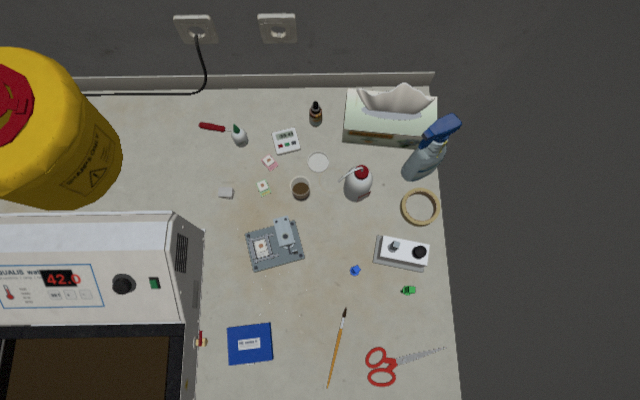

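View pics/wrist0.png

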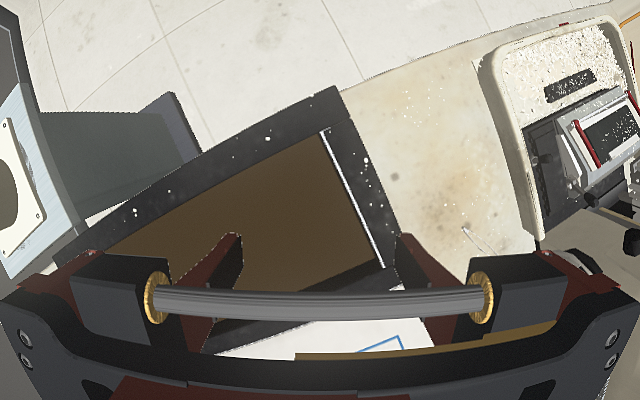

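```bash
python3 - <<'E'
import cv2
a=cv2.imread('pics/scene0.png')[140:290,300:440];b=cv2.imread('pics/top0.png')[200:330,240:450]
cv2.imwrite('pics/c1.png',cv2.resize(a,None,fx=4,fy=4,interpolation=cv2.INTER_CUBIC))
cv2.imwrite('pics/c2.png',cv2.resize(b,None,fx=3.8,fy=3.8,interpolation=cv2.INTER_CUBIC))
E
```

```text
(no output)
```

View pics/c1.png

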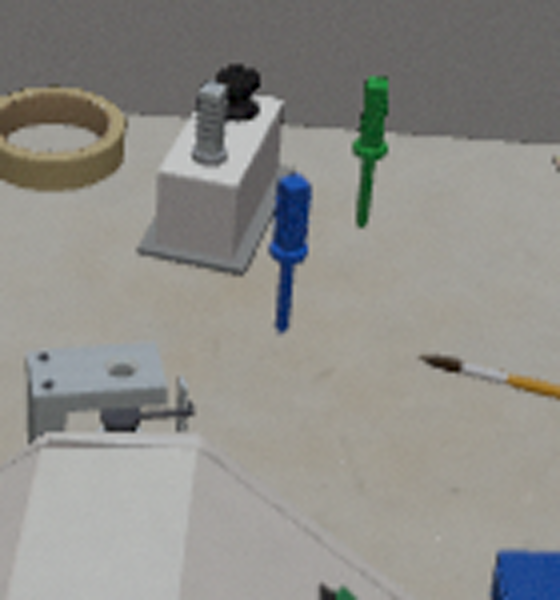

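View pics/c2.png

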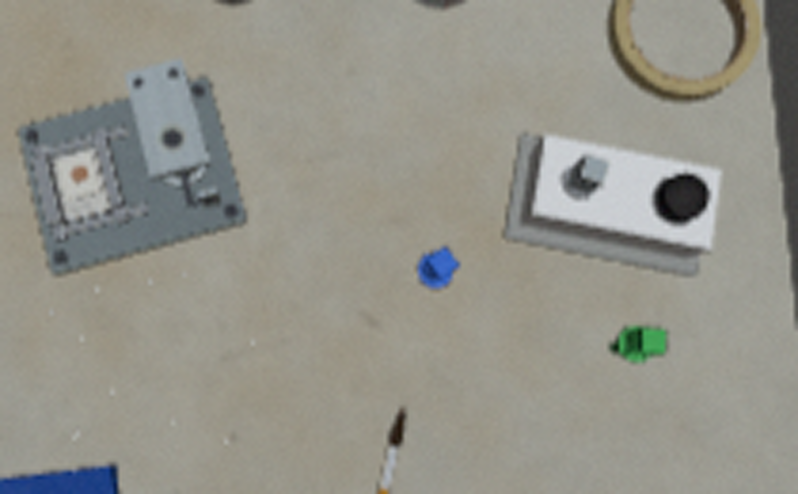

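```bash
python3 - <<'E'
from h import *
np.set_printoptions(precision=4,suppress=True)
print("eye tri",tri([ray("scene",(330.5,232.5)),ray("top",(285.3,236.3))]), atz("scene",(330.5,232.5),.09),atz("top",(285.3,236.3),.09))
print("grip tri",tri([ray("scene",(350.2,172.2)),ray("top",(391.2,242.8))]))
C=lambda x,y:(240+x/3.8,200+y/3.8)
print("griptop",atz("top",C(592,168),.11), "collar base",atz("scene",(352.5,179.5),.066),atz("top",C(582,182),.07))
print("stand corners",*[atz("top",C(*p),.066) for p in((545,137),(722,172),(711,249),(530,213))])
print("round",atz("top",C(683,197),.1))
print("bracket",*[atz("top",C(*p),.09) for p in((127,72),(182,60),(208,160),(153,176))])
print("base",*[atz("top",C(*p),.014) for p in((18,128),(207,80),(244,218),(57,272))])
print("down R",__import__('scipy.spatial.transform',fromlist=['x']).Rotation.from_quat(current_orientation()).as_matrix())
E
```

```text
eye tri (array([0.567 , 0.0146, 0.0856]), [0.0006271427682613117, 0.0006271427682613275]) [0.5658 0.0203 0.09  ] [0.5668 0.0142 0.09  ]
grip tri (array([ 0.5472, -0.2269,  0.0824]), [0.0018628019093642188, 0.0018628019093640898])
griptop [ 0.5413 -0.2314  0.11  ] collar base [ 0.5386 -0.2201  0.066 ] [ 0.5392 -0.2333  0.07  ]
stand corners [ 0.5681 -0.2132  0.066 ] [ 0.5445 -0.3201  0.066 ] [ 0.4979 -0.3092  0.066 ] [ 0.5214 -0.2012  0.066 ]
round [ 0.5249 -0.2856  0.1   ]
bracket [0.6077 0.0417 0.09  ] [0.6147 0.0085 0.09  ] [ 0.5531 -0.0072  0.09  ] [0.544  0.0255 0.09  ]
base [0.5893 0.1213 0.014 ] [ 0.6194 -0.0022  0.014 ] [ 0.528  -0.0259  0.014 ] [0.4956 0.0935 0.014 ]
down R [[ 0.4357 -0.     -0.9001]
 [ 0.9001  0.      0.4357]
 [-0.     -1.      0.    ]]
```

```bash
cat >> h.py <<'E'
from scipy.spatial.transform import Rotation as Ro
def q(yaw):
    a,b=np.cos(yaw),np.sin(yaw)
    return Ro.from_matrix(np.array([[a,0,-b],[b,0,a],[0,-1,0]])).as_quat()
np.set_printoptions(precision=4,suppress=True)
E
python3 - <<'E'
from h import *
p=np.array(current_position())
move_l([p[0],p[1],0.345],rate=.25)
o=q(-.217)
print(solve_ik([.5395,-.2316,.26],o))
goto([.5395,-.2316,.34],o)
move_l([.5395,-.2316,.22],rate=.2)
print(current_joints(),current_position(),current_clock())
m=camera_model("wrist"); cv2.imwrite("pics/w1.png",get_image("wrist"))
print(proj("wrist",[.5395,-.2316,.11],m))
for k in("pin_grip","round_pin"):
    for r in place_of(k,"wrist")[:3]: print(k,r, atz("wrist",r["point"],.09,m))
cv2.imwrite("pics/s1.png",get_image("scene"))
E
```

```text
[-0.4258  0.3506  1.7026 -0.      1.0884 -0.2088]
[-0.4254  0.3969  1.7339  0.      1.0096 -0.2088] [ 0.5402 -0.2317  0.2208] 5.4417
[317.193  211.4967]
pin_grip {'point': [288.5, 289.9], 'score': 0.97} [ 0.4927 -0.3102  0.09  ]
pin_grip {'point': [316.5, 208.5], 'score': 0.78} [ 0.5383 -0.2341  0.09  ]
pin_grip {'point': [260.9, 208.7], 'score': 0.61} [ 0.4886 -0.2234  0.09  ]
round_pin {'point': [317.1, 240.3], 'score': 0.97} [ 0.5322 -0.2642  0.09  ]
```

View pics/w1.png

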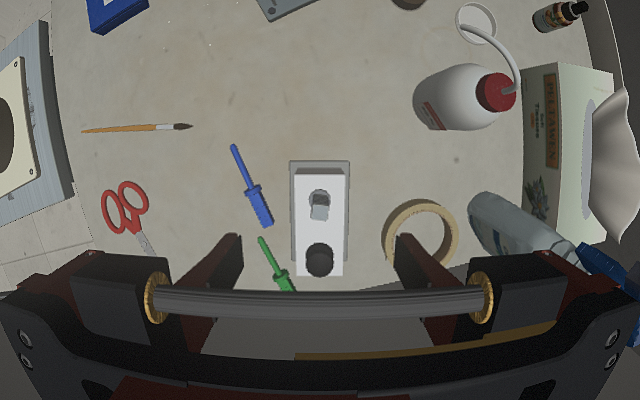

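```bash
python3 - <<'E'
import cv2
a=cv2.imread('pics/w1.png')[150:290,275:365]
cv2.imwrite('pics/c3.png',cv2.resize(a,None,fx=6,fy=4.2,interpolation=cv2.INTER_CUBIC) if 0 else cv2.resize(a,None,fx=4.2,fy=4.2,interpolation=cv2.INTER_CUBIC))
E
```

```text
(no output)
```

View pics/c3.png

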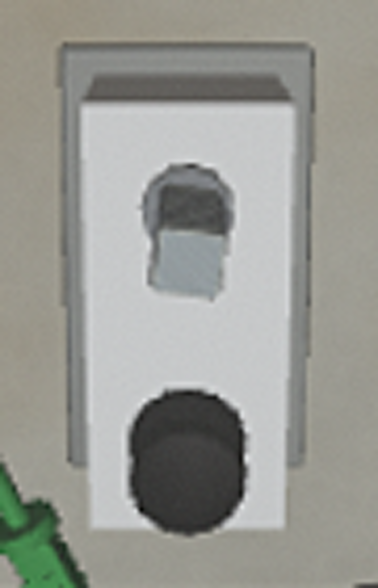

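```bash
python3 - <<'E'
from h import *
C=lambda x,y:(275+x/4.2,150+y/4.2)
P=[atz("wrist",C(*p),.11)[:2] for p in((158,231),(222,234),(216,299),(148,290))]
P=np.array(P);print(P,P.mean(0))
for i in range(4):
    d=P[(i+1)%4]-P[i];print(np.linalg.norm(d),np.arctan2(d[1],d[0]))
print("collar",atz("wrist",C(190,208),.072))
S=[atz("wrist",C(*p),.066)[:2] for p in((82,101),(294,101),(285,528),(90,528))];print(np.array(S),np.mean(S,0))
for a,b in((0,1),(0,3)):
    d=S[b]-S[a];print(np.linalg.norm(d),np.arctan2(d[1],d[0]))
print("knob",atz("wrist",C(187,485),.1))
E
```

```text
[[ 0.5371 -0.2257]
 [ 0.5494 -0.2291]
 [ 0.5455 -0.242 ]
 [ 0.5325 -0.2372]] [ 0.5411 -0.2335]
0.012746432754295323 -0.2656494350638683
0.013585427822937032 -1.8684575099544016
0.013836653762583405 2.7864969745169823
0.012429678981531645 1.1866263331290596
collar [ 0.5428 -0.2313  0.072 ]
[[ 0.5238 -0.2028]
 [ 0.5712 -0.2132]
 [ 0.5483 -0.3192]
 [ 0.5001 -0.3085]] [ 0.5358 -0.2609]
0.04856893096881354 -0.21671043123741074
0.10835902223230487 -1.7911683123517905
knob [ 0.5299 -0.2859  0.1   ]
```

```bash
python3 - <<'E'
from h import *
x,y=.541,-.2325
o=q(-.31)
goto([x,y,.19],o)
move_l([x,y,.093],rate=.1)
print(current_position(),current_ft_force())
close()
print(current_width(),current_position(),current_ft_force(),current_torque())
move_l([x,y,.24],rate=.12)
print(current_width(),current_position(),current_ft_force(),current_clock())
m=camera_model("wrist"); cv2.imwrite("pics/w2.png",get_image("wrist"));cv2.imwrite("pics/s2.png",get_image("scene"));
cv2.imwrite("pics/t2.png",get_image("top"))
for c in("wrist","scene","top"):
  for k in("pin_tip","pin_grip"): print(c,k,[(np.round(r["point"],1),round(r["score"],2)) for r in place_of(k,c)[:4]])
p=np.array(current_position())
for c in("wrist","scene","top"): print(c,proj(c,p-[0,0,.003+.086]))
E
```

```text
[ 0.5415 -0.2327  0.0936] [ 0.1983 -0.7973  0.3762]
0.013958811586721626 [ 0.541  -0.2325  0.093 ] [ 0.8901 -0.1833 -0.4873] [ 0.0111  0.0124 -0.0509]
0.014285140150852351 [ 0.5405 -0.2323  0.2391] [ 0.6237 -0.1315 -0.3583] 9.5083
wrist pin_tip [(array([317.8, 218.3]), 0.81), (array([232.3, 148. ]), 0.72), (array([265.2, 235.6]), 0.48)]
wrist pin_grip [(array([319.4, 270.4]), 0.87), (array([267.1, 213.8]), 0.81)]
scene pin_tip [(array([353.5, 149.9]), 0.73), (array([383.6, 188.7]), 0.67), (array([382.2, 213.2]), 0.41)]
scene pin_grip [(array([379.7, 175. ]), 0.4)]
top pin_tip [(array([361. , 285.5]), 0.41)]
top pin_grip []
wrist [318.3025 219.023 ]
scene [353.6141 145.9596]
top [400.2179 241.1593]
```

```bash
python3 - <<'E'
import cv2,numpy as np
a=cv2.imread('pics/s2.png')[70:230,290:430];b=cv2.imread('pics/w2.png')[120:280,240:400]
f=lambda a:cv2.resize(a,(a.shape[1]*500//a.shape[0],500),interpolation=cv2.INTER_CUBIC)
cv2.imwrite('pics/c4.png',cv2.resize(np.hstack([f(a),f(b)]),(780,416)))
E
```

```text
(no output)
```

View pics/c4.png

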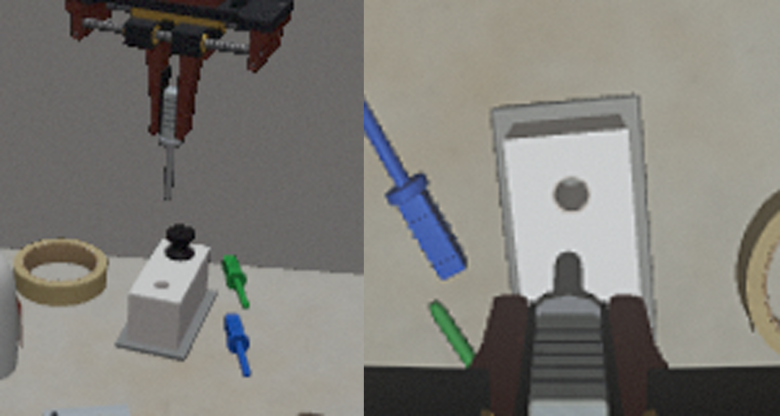

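```bash
python3 - <<'E'
import cv2,numpy as np
a=cv2.hconcat([cv2.resize(cv2.imread(f'pics/{n}.png')[140:240,310:420],None,fx=3.5,fy=3.5) for n in('s1','s2')])
cv2.imwrite('pics/c5.png',a)
E
```

```text
(no output)
```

View pics/c5.png

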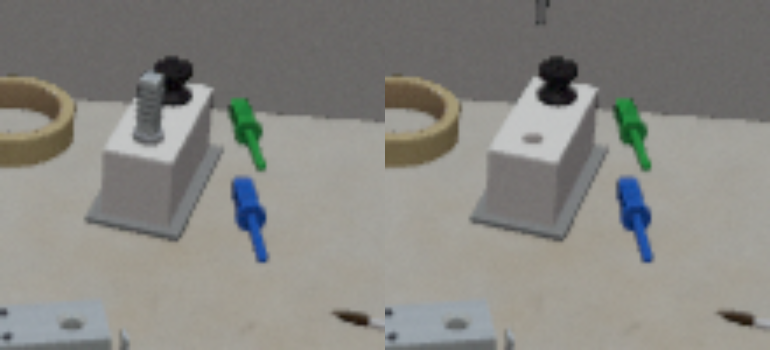

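View pics/t2.png

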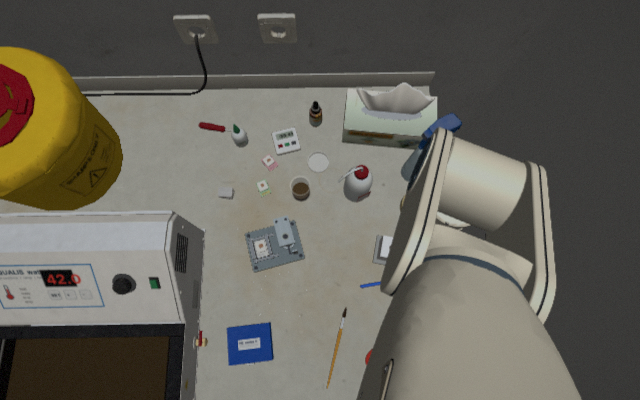

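```bash
python3 - <<'E'
from h import *
o=q(.25)
goto([.567,.0145,.235],o)
wait(.3)
print(current_position(),current_width(),current_ft_force(),current_torque(),current_clock())
m=camera_model("wrist"); cv2.imwrite("pics/w3.png",get_image("wrist"))
for k in("pin_tip","eyelet"): print(k,[(np.round(r["point"],1),round(r["score"],2)) for r in place_of(k,"wrist")[:3]])
p=np.array(current_position());T=p-[0,0,.089]
print("tip pred",proj("wrist",T),T); 
r=place_of("eyelet","wrist")
if r: print(atz("wrist",r[0]["point"],.09,m))
cv2.imwrite("pics/s3.png",get_image("scene"));cv2.imwrite("pics/t3.png",get_image("top"))
for c in("scene","top"):
  print(c,"tip",proj(c,T)); print([(k,[(np.round(r["point"],1),round(r["score"],2)) for r in place_of(k,c)[:2]]) for k in("pin_tip","eyelet")])
a=cv2.imread('pics/w3.png')[150:290,260:380];b=cv2.imread('pics/s3.png')[130:270,270:390]
f=lambda a:cv2.resize(a,None,fx=3.3,fy=3.3,interpolation=cv2.INTER_CUBIC)
cv2.imwrite('pics/c6.png',np.hstack([f(a),f(b)]))
E
```

```text
[0.5671 0.0135 0.235 ] 0.014097418417787996 [-0.035   0.0217 -0.255 ] [-0.0647  0.0488  0.0061] 11.2333
pin_tip [(array([317.4, 221.1]), 0.56), (array([480.8, 189.1]), 0.51)]
eyelet [(array([317.2, 201.5]), 0.82)]
tip pred [317.8183 218.9789] [0.567 0.014 0.146]
[0.5664 0.0136 0.09  ]
scene tip [330.8632 207.6869]
[('pin_tip', [(array([331.2, 209.6]), 0.75), (array([384.7, 189.1]), 0.55)]), ('eyelet', [(array([330.6, 229. ]), 0.57)])]
top tip [283.2063 231.37  ]
[('pin_tip', [(array([361. , 285.9]), 0.69), (array([408.5, 284.2]), 0.66)]), ('eyelet', [(array([297.6, 192. ]), 0.36)])]
```

View pics/c6.png

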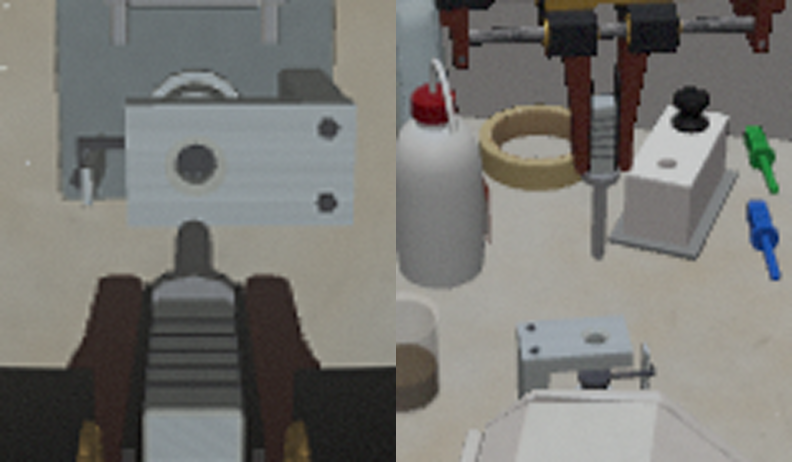

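```bash
python3 - <<'E'
from h import *
print(atz("wrist",(319.2,200.0),.09), atz("scene",(330.9,232.4),.09))
E={k:0 for k in()}
move_l([.567,.0145,.196],rate=.12)
wait(.2)
p=np.array(current_position());T=p-[0,0,.089]
m=camera_model("wrist"); cv2.imwrite("pics/w4.png",get_image("wrist"))
print(p,"tip",proj("wrist",T),"eye",proj("wrist",[p[0],p[1],.09]))
cv2.imwrite("pics/s4.png",get_image("scene"));print(proj("scene",T),proj("scene",[p[0],p[1],.09]))
cv2.imwrite("pics/t4.png",get_image("top"))
a=cv2.imread('pics/w4.png')[170:250,280:360];b=cv2.imread('pics/s4.png')[180:260,290:370]
f=lambda a:cv2.resize(a,None,fx=5,fy=5,interpolation=cv2.INTER_CUBIC)
cv2.imwrite('pics/c7.png',np.hstack([f(a),f(b)]))
E
```

```text
[0.5677 0.0165 0.09  ] [0.5651 0.0199 0.09  ]
[0.5676 0.0145 0.1969] tip [317.8254 219.0097] eye [317.8259 212.708 ]
[330.1237 223.5107] [329.9395 230.6207]
```

View pics/c7.png

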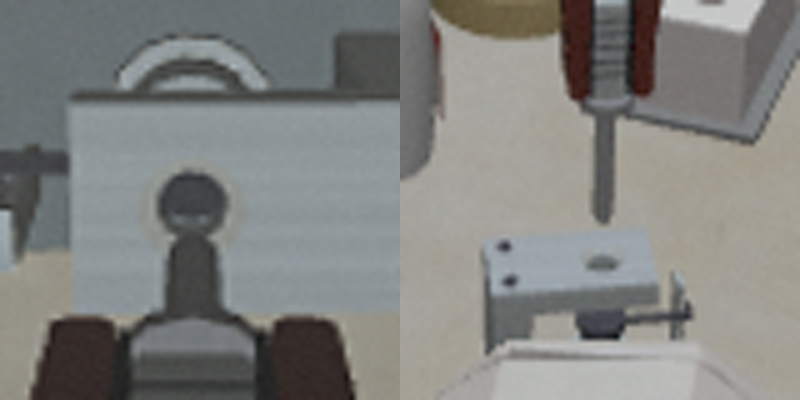

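```bash
python3 - <<'E'
from h import *
for p in((318,211),(318.3,211),(318.3,210.5)): print(atz("wrist",p,.09))
print("scene",atz("scene",(330.6,232.6-.9),.09))
c=cv2.resize(cv2.imread('pics/t4.png')[190:290,220:330],None,fx=5,fy=5,interpolation=cv2.INTER_CUBIC);cv2.imwrite('pics/c8.png',c)
a=cv2.imread('pics/w4.png')[195:235,295:340]
cv2.imwrite('pics/c9.png',cv2.resize(a,None,fx=14,fy=14,interpolation=cv2.INTER_CUBIC))
E
```

```text
[0.5671 0.016  0.09  ]
[0.5674 0.0161 0.09  ]
[0.5672 0.0165 0.09  ]
scene [0.5659 0.0177 0.09  ]
```

View pics/c9.png

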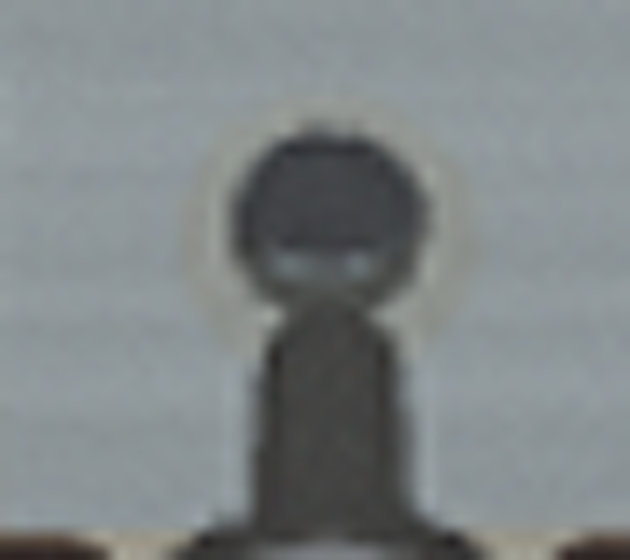

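```bash
python3 - <<'E'
from h import *
x,y=.5670,.0160
move_l([x,y,.19],rate=.05)
f0=np.array(current_ft_force())
for z in np.arange(.186,.1549,-.004):
    move_l([x,y,z],rate=.04)
    f=np.array(current_ft_force())-f0;print(round(z,3),current_position(),f,np.round(current_torque(),2))
    if abs(f[2])>6 or np.hypot(f[0],f[1])>6: print("STOP");break
print(current_width(),current_clock())
cv2.imwrite("pics/w5.png",get_image("wrist"));cv2.imwrite("pics/s5.png",get_image("scene"))
a=cv2.imread('pics/w5.png')[170:250,280:360];b=cv2.imread('pics/s5.png')[180:260,290:370]
f=lambda a:cv2.resize(a,None,fx=5,fy=5,interpolation=cv2.INTER_CUBIC)
cv2.imwrite('pics/c10.png',np.hstack([f(a),f(b)]))
E
```

```text
0.186 [0.5668 0.016  0.1857] [ 0.8036  1.0533 -0.5465] [-0.08  0.02 -0.  ]
0.182 [0.5668 0.016  0.1817] [0.6547 0.3008 0.2067] [-0.02  0.01  0.01]
0.178 [0.5668 0.016  0.1777] [ 0.2223  0.3755 -0.3298] [-0.08  0.02 -0.04]
0.174 [0.5668 0.016  0.1737] [ 0.3183  0.3712 -0.4836] [-0.06 -0.03 -0.06]
0.17 [0.5668 0.016  0.1697] [0.5931 0.0932 1.2682] [-0.07  0.01  0.02]
0.166 [0.5668 0.016  0.1657] [1.0165 0.3    0.0463] [-0.01  0.03 -0.03]
0.162 [0.5668 0.016  0.1617] [ 0.9219  0.0683 -0.2027] [-0.04  0.01  0.03]
0.158 [0.5668 0.016  0.1577] [0.6478 0.2109 0.243 ] [-0.06  0.   -0.  ]
0.01403086906844777 14.8333
```

View pics/c10.png

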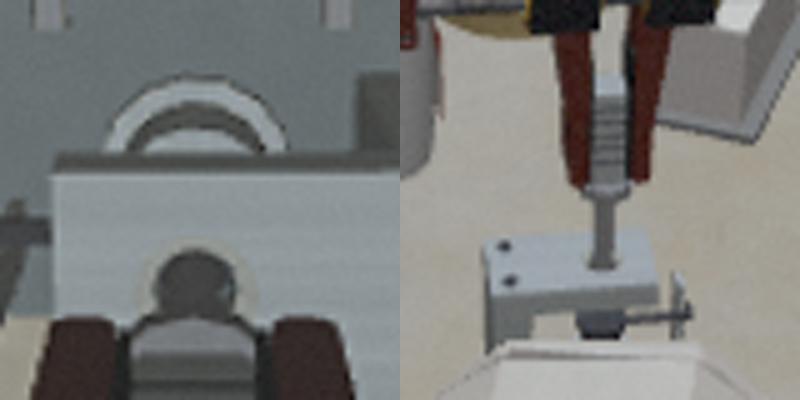

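```bash
python3 - <<'E'
from h import *
x,y=.5670,.0160
def F():
    a=[]
    for _ in range(8): a.append(current_ft_force()); wait(.02)
    return np.mean(a,0)
f0=F();print(f0)
for z in np.arange(.154,.1445,-.001):
    move_l([x,y,z],rate=.02)
    f=F()-f0;p=np.array([current_position() for _ in range(5)]).mean(0);print(round(z,4),p,f)
    if f[2]>8: break
print(current_width(),current_clock())
E
```

```text
[ 0.1518  0.1933 -0.7213]
0.154 [0.567 0.016 0.154] [-0.4316 -0.0381  0.0414]
0.153 [0.567 0.016 0.153] [-0.363  -0.13    0.2733]
0.152 [0.567 0.016 0.152] [-0.1652 -0.1518 -0.0282]
0.151 [0.567 0.016 0.151] [-0.112  -0.0993  0.1763]
0.15 [0.567 0.016 0.15 ] [-0.0228  0.0656  0.2763]
0.149 [0.567 0.016 0.149] [ 0.4567 -0.1711  0.0955]
0.148 [0.5671 0.016  0.1482] [-1.1668 -0.1373  4.3091]
0.147 [0.5671 0.016  0.1471] [-1.1342 -0.3198  5.1554]
0.146 [0.5671 0.016  0.146 ] [-1.1538 -0.3989  5.6575]
0.145 [0.5671 0.016  0.1452] [-1.3387 -0.4737  6.4195]
0.013822411255590712 19.0
```

```bash
python3 - <<'E'
from h import *
x,y=.5670,.0160
f0=np.array([.1518,.1933,-.7213])
def F():
    a=[]
    for _ in range(10): a.append(current_ft_force()); wait(.02)
    return np.mean(a,0)
for z in (.1435,.142,.141,.1404):
    move_l([x,y,z],rate=.02)
    f=F()-f0;p=np.array([current_position() for _ in range(5)]).mean(0);print(round(z,4),p,f,"est mm",(f[2]-4)/.75)
    if f[2]>10.5: break
wait(.3);print(F()-f0,current_position(),current_width(),current_clock())
cv2.imwrite("pics/w6.png",get_image("wrist"));cv2.imwrite("pics/s6.png",get_image("scene"))
print("plunger",[(np.round(r["point"],1),round(r["score"],2)) for r in place_of("plunger_top","scene")[:2]])
a=cv2.imread('pics/w6.png')[150:250,260:360];b=cv2.imread('pics/s6.png')[190:260,300:370]
f=lambda a:cv2.resize(a,(400,400),interpolation=cv2.INTER_CUBIC)
cv2.imwrite('pics/c11.png',np.hstack([f(a),f(b)]))
a=cv2.imread('pics/s5.png')[225:260,315:360];b=cv2.imread('pics/s6.png')[225:260,315:360]
cv2.imwrite('pics/c12.png',cv2.resize(np.hstack([a,b]),None,fx=8,fy=8,interpolation=cv2.INTER_CUBIC))
E
```

```text
0.1435 [0.5671 0.016  0.1438] [-1.9196 -0.2573  7.8067] est mm 5.075579574145487
0.142 [0.5671 0.016  0.1424] [-1.8833 -0.344   8.6551] est mm 6.206850819627651
0.141 [0.5672 0.016  0.1414] [-2.1729 -0.158   9.0424] est mm 6.723178849499348
0.1404 [0.5671 0.016  0.1409] [-2.2643 -0.1383  9.4499] est mm 7.266548197065551
[-2.5763 -0.2811  9.7043] [0.5672 0.016  0.1409] 0.013779419427742865 21.1333
plunger [(array([331.4, 243.4]), 0.59)]
```

View pics/c11.png

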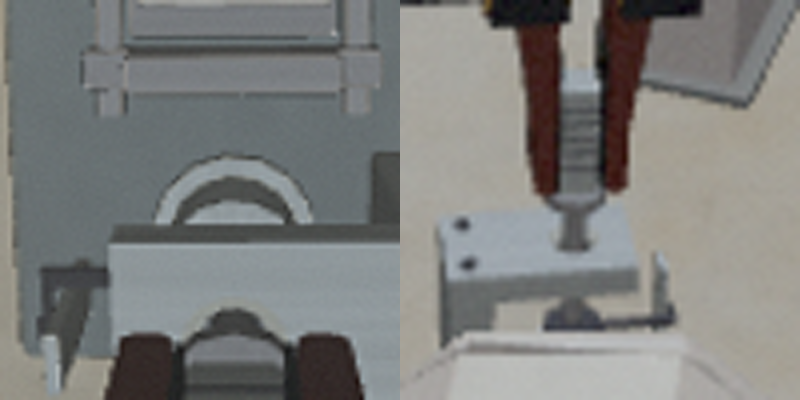

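View pics/c12.png

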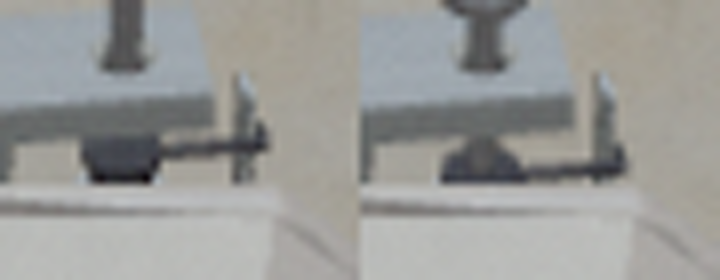

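```bash
python3 - <<'E'
from h import *
P=np.array([.54,.008,.058]);print(proj("scene",P),[proj("scene",P-[0,0,d])[1]-proj("scene",P)[1] for d in(.006,.008,.01)])
a=cv2.cvtColor(cv2.imread('pics/s5.png'),6);b=cv2.cvtColor(cv2.imread('pics/s6.png'),6)
for c in (337,339,341,343): print(c,a[238:250,c],b[238:250,c])
print(current_ft_force(),current_position(),current_joint_velocities())
E
```

```text
[343.4549 242.12  ] [np.float64(2.254629515745819), np.float64(3.0024732230750146), np.float64(3.748478565735354)]
337 [105 104 104 128 124  84  78 154 164 162 175 182] [103 103 103 128 158 163 164 133  80 103 170 184]
339 [105 105 102 128 121  80 101 156 164 163 174 182] [105 103 104 129 153 161 164 131  81 101 167 182]
341 [119 118 117 142 109  66 100 157 163 165 174 181] [120 119 118 142 156 157 163 115  67 126 171 182]
343 [161 160 159 159 113  67 128 159 162 164 173 183] [161 161 160 159 160 161 162 102  60 150 175 181]
[-1.4762 -0.9038  8.1138] [0.5671 0.016  0.1409] [ 0.0008 -0.0009 -0.0004 -0.0006  0.0009  0.0005]
```

```bash
python3 - <<'E'
from h import *
hand_in(); print(current_clock(),current_ft_force(),current_width(),current_position())
E
```

```text
the job is handed in; nothing more can be done
the job is handed in; nothing more can be done
```

I took the grey release pin out of the stand and put it tip first through the eyelet. I pressed the plunger to about 8 mm and handed in with the pin still gripped and pressed. The hand-in gave no verdict.

**Last checks before hand-in**
- **Plunger travel:** TCP travel since contact gives about 7.6 mm. The averaged push of 9.7 N gives about the same, and the pointer's shift of about 3 px in the scene camera gives about 8 mm. All three are inside the 5.5–10.5 mm window.
- **Force reading:** one last single reading was lower, at 8.8 N once the zero offset is removed (about 6.4 mm). Single readings scatter by about 1 N, so I put this down to noise.
- **Grip and alignment:** the fingers stayed at 13.8 mm on the 14 mm grip. A sideways force of about 2.5 N showed the pin rubbing lightly on the eyelet wall, and I left it that way.
- **Time:** about 21 s of the 48 s allowed.

**Disagreements and what I could not check**
- **Eyelet position:** the cameras differed by up to about 6 mm in y. I used the close wrist view, and the pin went in with no contact force.
- **Look-alikes:** the blue and green pins were upright in the first picture. They were lying on the bench by the time the arm reached the stand. I never went near them, and they stayed on the bench.
- **After hand-in:** I tried to read force and position right after, but readings were no longer available, so the final second is unconfirmed.

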